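# Store garlic and set the keeper's lid to its air-gap line

### The job

Put the garlic bulb that lies beside the wooden garlic keeper into the keeper's open end, setting it down on the box's floor before letting go. Then slide the keeper's flat lid over it, pressing lightly on its top, and stop where its front edge meets the line scribed across the rims, so that an air gap stays open. The lid is thin, so never bear down hard on it, and leave the other food and the salt shaker where they are.

Things in the scene. Friction and masses are not known exactly. Their poses are not given: they have to be found in the camera images.
- garlic_box: Garlic keeper: light wooden box fixed to the worktop, 277 (its x) by 142 (its y) by 96 mm high; origin at the centre of its underside. Walls 11 mm thick, inner width 120 mm, floor 12 mm above the worktop. The +x half is roofed by a fixed deck; the mouth is open above, 142 mm long, from the deck to the front wall at the -x end (inner face of that wall at x = -127.5 mm).
- deck_edge (a point): Middle of the top of the deck's edge, where the lid comes out from under the deck towards the box's -x; the deck is 8 mm thick and flush with the rims, 96 mm above the worktop. Axes like the box's.
- keeper_lid: Sliding lid: board 150 long, 119 wide, 6 mm thick, no handle; it lies 4 to 10 mm below the rims, its rear end always under the deck. Origin: middle of the top of its front (-x) edge; axes like the box's. Slides along the box's x only, about 4 N friction, stays where left. It starts with its edge 80 to 100 mm from the front wall. Nothing stops it at the line; it would run on to the front wall.
- lid_top (a point): Point on the lid's bare top, 20 mm behind its front edge: a good place to press with closed fingertips (10 to 15 N is ample) and drag; over 30 N on the lid is too hard. At first 42 to 62 mm of the top is bare, from edge to deck. The runners are not quite level: the lid climbs a few mm on its way to the line, so the pressing height must follow by feel. Axes like the box's.
- vent_line (a point): Middle of the scribed line: a thin dark line across the tops of both side walls and down their inner faces, square across the box, 25 mm from the front wall's inner face. The point lies midway between the walls at the height of the rims, 96 mm above the worktop and some 5 mm above the lid; axes like the box's. The lid is right when its origin has the same place along the box's x as this point.
- garlic_mid (a point): Centre of the garlic bulb, off-white, round, 60 x 57 x 58 mm high, standing on the worktop on the box's -y side; 29 mm above its underside. About 0.05 kg.
- onion_mid (a point): Centre of the brown onion (bystander), 71 x 70 x 72 mm, to be left alone.
- lemon_mid (a point): Centre of the lemon (bystander), 78 x 55 x 56 mm, to be left alone.
- salt_mid (a point): Centre of the salt shaker (bystander), 44 mm across, 90 mm high, to be left alone.

How it is judged:
By the outcome, as a careful person would: the job done as asked, in the order asked, and still so for the second after the job is handed in, with the robot touching nothing.
It also fails if it takes over 61 s, if anything falls off the work surface, if the arm or the gripper's body presses on something with over 40 N, if the wrist force passes 120 N, or if a joint passes its speed limit or range.

### The arm

A 7-joint arm with a two-finger parallel gripper is mounted at the origin on a cart in front of the work surface, level with it; the furniture and walls round the work are solid. World frame = base frame: x ahead of the robot, y to its left, z up, the work surface at z = 0. Lengths are in m, angles in rad, forces in N, time in s.
With the tool pointing down it reaches from about 0.35 to 0.9 m from the base axis. Payload 19.9 kg.
Tool frame: the origin (TCP) lies midway between the tips of the shut fingers; the grasp point (between the pads) lies 19 mm behind it (pinch_z is the distance from the TCP to the grasp point, in m); z points along the fingers, y is the line along which they close (so a half turn about z gives the same grasp; the last joint's range is limited). The gripper opens to 94 mm and grips with 3 to 60 N. Pads are 16 mm wide; open, the fingers measure 119 mm over their backs; the gripper's body (75 mm by 177 mm) begins 78 mm behind the grasp point.
Start: joints at [1.065, 0.417, -0.01, 1.614, 0.005, 1.111, -0.053], TCP at [0.28, -0.559, 0.185] pointing down, gripper open.
Joint ranges: [-2.81, 2.81], [-0.39, 2.02], [-1.27, 1.25], [0.06, 2.57], [-1.19, 4.33], [0.19, 2], [-2.82, 2.82]. Speed limits (rad/s): [1.89, 1.89, 2.39, 2.39, 3.01, 3.01, 3.01].

### API

Orientations are given as a unit quaternion [w, x, y, z].
In Python, from plant import * gives the robot as it stands. The module is installed in compiled form; this text tells all that it offers.
- The arm moves only by the shell command python3 -m inch 'ROWS' [OPENING] [FORCE]. ROWS is JSON, a list of rows, each a list of 2 entries, a list of its own where there are three numbers: the shift along the tool's x, y, z in m, then the turn about the tool's z in rad. In form: [[[dx, dy, dz], roll], ...]. A call has 1 to 12 rows; each row shifts and turns the commanded pose from where the row before left it, along the tool's axes as they then stand; what a row does not reach is not made up. A row lasts 1/8 s, in which the tool goes at most 62.5 mm and 10.7 degrees, less where a joint would pass 70% of its speed; a pose out of reach is approached as far as the arm can. A call with a gripper value outside its range is refused whole. OPENING is the opening, from 0 (shut) to 1 (fully open), set as the call begins (- or left out, the last holds). The fingers move at their own pace and stop on an object; FORCE is the grip in N (left out, the last holds). Time passes only in rows, so rows that do not move let the fingers close. It gives the time, the measured TCP pose, the force, the opening and the grip force at its end, in the units of the state.
- get_state(): the state, without advancing time (a new reading comes with each control period).
- grab_frame(name): name is "scene" or "top" or "wrist"; returns the picture (384x512x3 uint8, red, green, blue); there is no depth.
- calibration(name): a dict with "vertical_fov" (degrees; the focal length in pixels is half the picture's height over the tangent of half this angle, whatever the lens; pixels are square), "cx", "cy" (the principal point, pixels), "rvec" (rotation vector, rad) and "tvec" (3), from world to camera coordinates, as OpenCV has them. Camera axes: x right, y down, z forward; pixel columns grow to the right and rows downward; lengths in m; the calibration is good to about 2 mm. A picture is of the moment at which its call begins: read the wrist's pose just before it. calibration takes no time and is no camera call; for the wrist camera it gives the pose at the moment of the call.
- sign_off(): hands the job in; it is judged then, once.
The state is a dict: "time_s": time; "q": joint angles; "joint_vel": joint speeds; "joint_torque": joint torques, N m; "position": TCP position; "ee_rot": TCP orientation; "wrist_force": force on the tool from outside, world axes, zero at the start; "wrist_torque": the same for the moment, N m; "finger_gap": finger opening in m; "grasp_force": force on a finger pad.
Only numpy, scipy, OpenCV 4.12 (cv2) and the standard library are available. Lean on these libraries where they do the work, as an engineer would, in place of code of your own. Each camera call takes 0.05 s, during which the arm holds its last target. There are 200 camera calls.

## Working session

There is one attempt and no reset: what is moved stays moved. The work goes in short steps, Python scripts to look and compute and a shell command to move; the robot and the scene stay as the last step left them, time stands still between calls to the robot, and variables do not carry over. Pictures are saved under pics/ and viewed, at most 10 in all, crops included, and the job is handed in when it is done.

```bash
mkdir -p pics; cat > h.py <<'E'
from plant import *
import numpy as np, cv2
def save(n,fn):
    c=calibration(n); im=grab_frame(n); cv2.imwrite('pics/'+fn,im[:,:,::-1]); return im,c
def ray(c,u,v,z):
    f=192/np.tan(np.radians(c['vertical_fov'])/2)
    R=cv2.Rodrigues(np.array(c['rvec'],float))[0]; t=np.array(c['tvec'],float).ravel()
    o=-R.T@t; d=R.T@np.array([(u-c['cx'])/f,(v-c['cy'])/f,1.])
    return o+d*(z-o[2])/d[2]
def proj(c,p):
    f=192/np.tan(np.radians(c['vertical_fov'])/2)
    R=cv2.Rodrigues(np.array(c['rvec'],float))[0]; q=R@np.array(p,float)+np.array(c['tvec'],float).ravel()
    return q[:2]/q[2]*f+[c['cx'],c['cy']]
E
python3 - <<'E'
from h import *
import pickle
a,ca=save('top','top0.png'); b,cb=save('scene','scene0.png')
pickle.dump((ca,cb),open('cal.pkl','wb'))
print(ca,cb,sep='\n'); s=get_state(); print(s['position'],s['ee_rot'],s['time_s'])
R=lambda im:cv2.resize(im,(800,600),interpolation=cv2.INTER_CUBIC)[:,:,::-1]
cv2.imwrite('pics/top0.png',R(a)); cv2.imwrite('pics/scene0.png',R(b))
np.save('top.npy',a);np.save('scene.npy',b)
E
```

```text
{'vertical_fov': 57.69005221398843, 'cx': 258.6520711290066, 'cy': 189.1030463739851, 'rvec': array([ 2.13524587, -2.17451848,  0.1156673 ]), 'tvec': array([0.25928632, 0.49753078, 0.86553335])}
{'vertical_fov': 48.781623218597275, 'cx': 257.63386422522814, 'cy': 192.03500050686978, 'rvec': array([ 0.60406579, -2.36168688,  1.54425591]), 'tvec': array([0.57562579, 0.08780499, 0.96233621])}
[ 0.27997854 -0.5583887   0.18448202] [-5.27457784e-04  9.73114484e-01  2.30321277e-01 -1.77928411e-04] 0.1
```

View pics/top0.png

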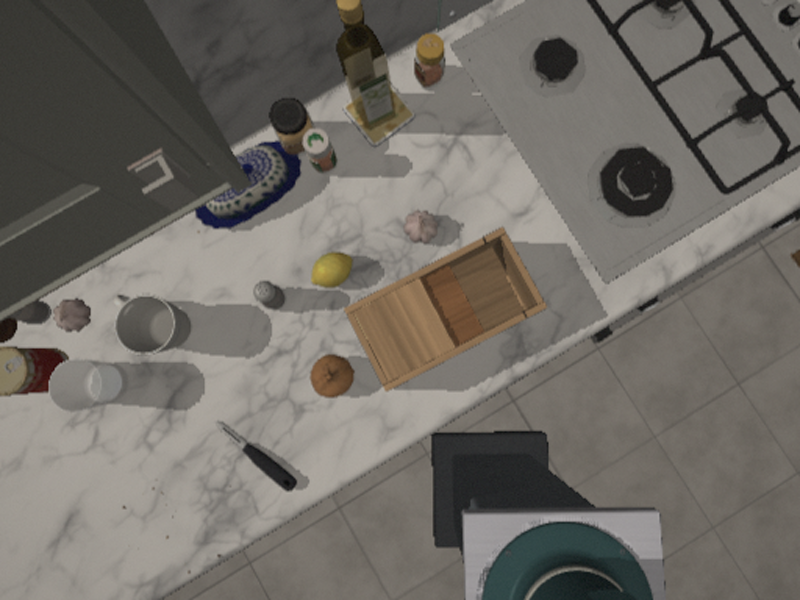

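View pics/scene0.png

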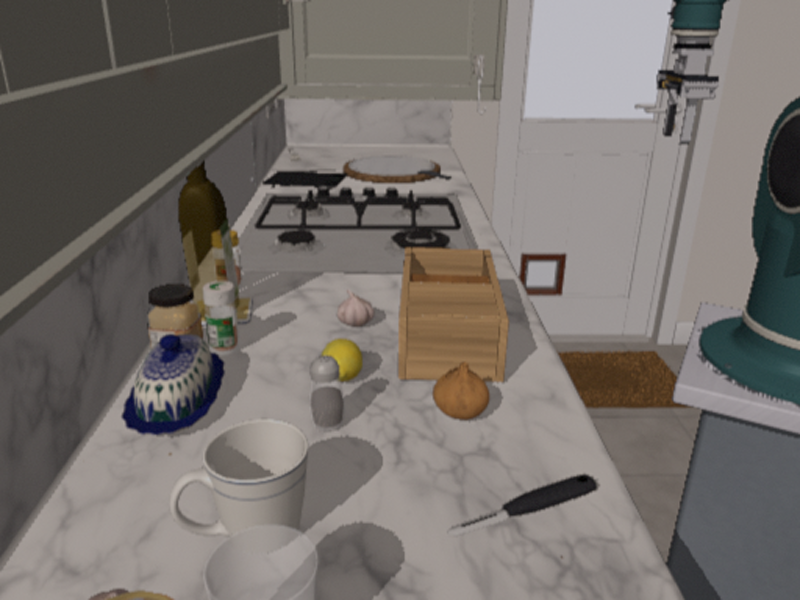

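The top view (800x600 scale) shows the box rims with corners near (502,232), (544,303), (386,389) and (347,312), and the reddish lid between x 425 and 480. The garlic is at (420,227), lemon (332,268), salt (267,293), onion (332,375). Next, an enlarged crop of the box.

```bash
python3 - <<'E'
from h import *
import pickle
ca,cb=pickle.load(open('cal.pkl','rb'))
a=np.load('top.npy')
s=512/800
pts=[(502,232),(544,303),(386,389),(347,312)]
P=[ray(ca,u*s,v*s,.096) for u,v in pts]
for p in P: print(p.round(4))
print([np.linalg.norm(P[i]-P[(i+1)%4]).round(4) for i in range(4)])
hsv=cv2.cvtColor(a,cv2.COLOR_RGB2HSV)
g=ray(ca,420*s,227*s,.03);print('garlic',g)
for n,(u,v),z in(('onion',(332,375),.036),('lemon',(332,268),.028),('salt',(265,291),.07)):print(n,ray(ca,u*s,v*s,z).round(3))
sc=5.0;x0,y0=210,140
cv2.imwrite('pics/crop.png',cv2.resize(a[y0:y0+116,x0:x0+148],None,fx=sc,fy=sc,interpolation=cv2.INTER_CUBIC)[:,:,::-1])
R=cv2.Rodrigues(ca['rvec'])[0];print('cam',-R.T@ca['tvec'])
E
```

```text
[0.5903 0.0967 0.096 ]
[0.4789 0.0373 0.096 ]
[0.354  0.2791 0.096 ]
[0.4707 0.337  0.096 ]
[np.float64(0.1262), np.float64(0.2721), np.float64(0.1302), np.float64(0.2683)]
garlic [0.61712378 0.22165189 0.03      ]
onion [0.375 0.369 0.036]
lemon [0.551 0.369 0.028]
salt [0.509 0.47  0.07 ]
cam [0.39604407 0.24101483 0.9213985 ]
```

View pics/crop.png

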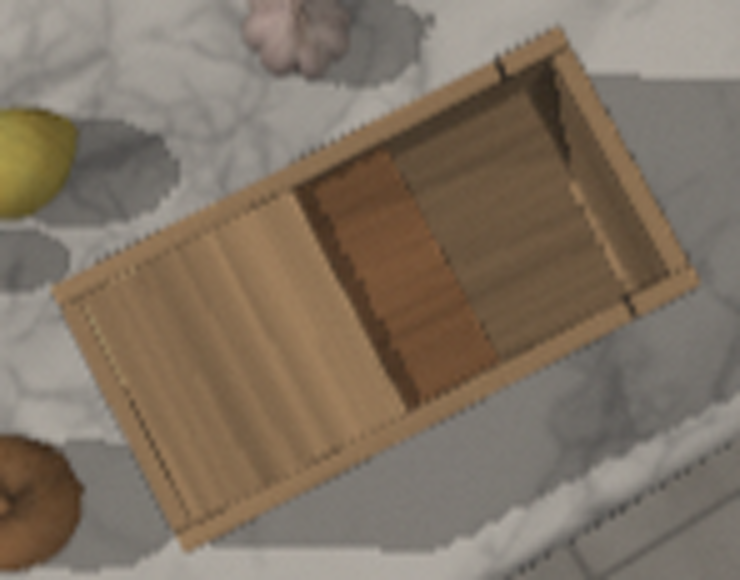

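The crop (5x, offset 210,140) shows the outer rim corners at (560,28), (698,280), (183,550) and (55,295). The scribed line crosses the rims at (503,68) and (630,303), the lid's edge runs (393,152)-(497,357), and the deck edge runs (298,190)-(410,408).

```bash
cat > m.py <<'E'
from h import *
import pickle
ca,cb=pickle.load(open('cal.pkl','rb'))
a=np.load('top.npy'); b=np.load('scene.npy')
C=lambda u,v:((u+.5)/5-.5+210,(v+.5)/5-.5+140)
P=np.array([ray(ca,*C(*p),.096)[:2] for p in[(560,28),(698,280),(183,550),(55,295)]])
M=np.array([[-.1385,-.071],[-.1385,.071],[.1385,.071],[.1385,-.071]])
# rigid fit
H=(M-M.mean(0)).T@(P-P.mean(0)); U,S,V=np.linalg.svd(H); R=(U@V).T
t=P.mean(0)-R@M.mean(0); yaw=np.arctan2(R[1,0],R[0,0])
tob=lambda p:R.T@(np.asarray(p)[:2]-t)
tow=lambda p:R@np.asarray(p)+t
E
python3 - <<'E'
from m import *
print('det',np.linalg.det(R),'res mm',((M@R.T+t-P)*1e3).round(1).tolist(),'t',t,'yaw',np.degrees(yaw))
print('corners',[tob(p).round(4).tolist() for p in P])
for n,p,z in(('line',(503,68),.096),('line',(630,303),.096),('lidE',(393,152),.0895),('lidE',(497,357),.0895),('deck',(298,190),.096),('deck',(410,408),.096)):
    print(n,(tob(ray(ca,*C(*p),z))*1e3).round(1))
# garlic masks: pinkish vs marble
for im,c,roi in((a,ca,(255,128,290,165)),(b,cb,(205,180,245,215))):
    h=cv2.cvtColor(im,cv2.COLOR_RGB2LAB).astype(int); x0,y0,x1,y1=roi
    m=((h[y0:y1,x0:x1,1]-128)>=4).astype(np.uint8)
    k,l,st,ce=cv2.connectedComponentsWithStats(m); i=1+st[1:,4].argmax()
    print(st[i],ce[i]+[x0,y0]); x,y,w,hh,_=st[i]
    u,v=x+x0+w/2-.5,y+y0+hh/2-.5
    for z in(.029,):
        q=ray(c,u,v,z); print(q.round(4),(tob(q)*1e3).round(1))
E
```

```text
det 0.9999999999999999 res mm [[2.0, 0.4], [-1.5, -2.6], [-3.3, -1.0], [2.8, 3.2]] t [0.47479538 0.18805723] yaw 116.6091134981485
corners [[-0.138, -0.069], [-0.1368, 0.0685], [0.1379, 0.0676], [0.1369, -0.067]]
line [-104.2  -64.6]
line [-103.    63.1]
lidE [-38.9 -53.8]
lidE [-36.   56.5]
deck [ 10.9 -57.9]
deck [12.7 58.5]
[  4   7  20  20 225] [266.97333333 144.75555556]
[0.6195 0.2224 0.029 ] [ -34.1 -144.7]
[ 11   5  23  24 362] [226.75690608 198.50828729]
[0.6238 0.2154 0.029 ] [ -42.3 -145.5]
```

Box pose fits: centre (0.475, 0.188), yaw 116.6°. The line measures x ≈ -103.6 (expected -102.5), the deck edge +12 and the lid edge ≈ -37, all consistent with the spec. The garlic is at about (0.618, 0.221), and the tool is already square to the box (tool x = -box y, tool y = -box x).

```bash
python3 -m inch '[[[0.0465,-0.039,0],0],[[0.0465,-0.039,0],0],[[0.0465,-0.039,0],0],[[0.0465,-0.039,0],0],[[0.0465,-0.039,0],0],[[0.0465,-0.039,0],0],[[0.0465,-0.039,0],0],[[0.0465,-0.039,0],0],[[0.0465,-0.039,0],0],[[0.0465,-0.039,0],0],[[0.0465,-0.039,0],0],[[0,0,0],0]]' 0.85 10; python3 -c "
from plant import *
s=get_state();print(s['q'],s['ee_rot'])"
```

```text
time_s: 1.6
position: [0.5455, 0.0588, 0.1846]
ee_rot: [-0.001, 0.972, 0.233, -0.0]
wrist_force: [-0.8, -0.8, 0.5]
finger_gap: 0.08
grasp_force: 0.0
[ 0.17853241  0.30808107 -0.41222456  1.79463583  0.13691078  1.06743927
 -1.38250841] [-9.75621023e-04  9.72403206e-01  2.33304625e-01 -7.69902824e-05]
```

```bash
python3 -m inch '[[[0.0457,-0.037,0],0],[[0.0457,-0.037,0],0],[[0.0457,-0.037,0],0],[[0,0,0],-0.1745],[[0,0,0],-0.1745],[[0,0,0],-0.1745],[[0,0,0],-0.1745],[[0,0,0],-0.1745],[[0,0,0],-0.1745],[[0,0,0],-0.1745],[[0,0,0],-0.1745]]'; python3 -m inch '[[[0,0,0],-0.1745],[[0,0,0],0]]'; python3 - <<'E'
from m import *
s=get_state();print(s['q'],s['ee_rot'])
im,c=save('wrist','w1.png')
h=cv2.cvtColor(im,cv2.COLOR_RGB2LAB).astype(int)
im2=cv2.resize(im,(640,480));cv2.imwrite('pics/w1.png',im2[:,:,::-1])
x=s['position'];print(proj(c,[x[0],x[1],.029])*1.25, proj(c,x)*1.25)
import pickle;pickle.dump(c,open('cw1.pkl','wb'));np.save('w1.npy',im)
E
```

```text
time_s: 2.98
position: [0.6178, 0.2136, 0.1847]
ee_rot: [-0.0, 0.596, 0.803, -0.0]
wrist_force: [-0.5, 0.1, -0.6]
finger_gap: 0.0799
grasp_force: 0.0
time_s: 3.22
position: [0.6179, 0.2137, 0.1846]
ee_rot: [-0.0, 0.526, 0.85, -0.0]
wrist_force: [-0.9, 0.2, 0.2]
finger_gap: 0.0802
grasp_force: 0.0
[ 0.13950841  0.57992769 -0.7623139   1.51544693  0.41536681  1.21466385
 -0.22463303] [-3.05707066e-04  5.26108023e-01  8.50417630e-01 -3.31897480e-04]
[322.81802099 216.80863527] [322.85554174 283.10800022]
```

View pics/w1.png

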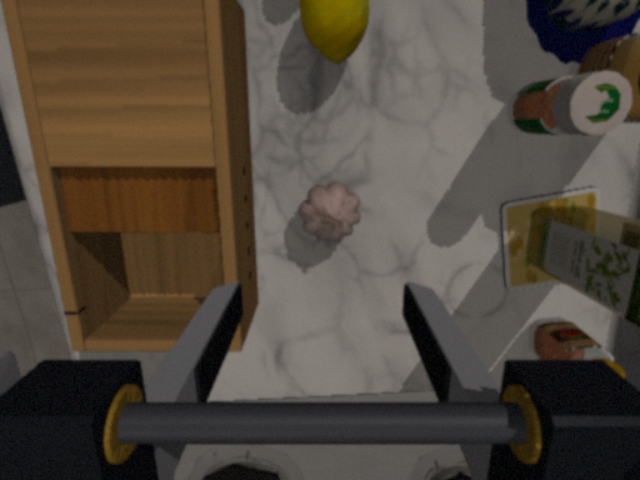

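The wrist view shows the garlic centred at about (330,211), with the TCP's ground projection at (323,217). The box lies left of it with a clear gap.

```bash
python3 - <<'E'
from m import *
import pickle
c=pickle.load(open('cw1.pkl','rb'));s=get_state();p=s['position'];q=s['ee_rot']
a=2*np.arctan2(q[2],q[1]);print('tool x angle',np.degrees(a))
tx=np.array([np.cos(a),np.sin(a)]);ty=np.array([np.sin(a),-np.cos(a)])
for u,v in((330,211),):
  for z in(.029,.036):
    w=ray(c,u/1.25,v/1.25,z);d=(w-p)[:2];print(w.round(4),'tool',d@tx,d@ty)
# line etc. from wrist: rim line mark, lid edge
for n,(u,v),z in(('line',(75,312),.096),('lidL',(66,234),.0895),('lidR',(217,233),.0895),('deckL',(50,168),.096),('deckR',(215,168),.096),('cornL',(68,350),.096),('cornR',(242,350),.096)):
    w=ray(c,u/1.25,v/1.25,z);print(n,w.round(4),(tob(w)*1e3).round(1))
E
```

```text
tool x angle 116.34756114472997
[0.6213 0.2216 0.029 ] tool 0.0053153207531474855 0.006485342168462014
[0.6205 0.2229 0.036 ] tool 0.006873476674522005 0.006349295608309965
line [0.4671 0.0683 0.096 ] [-103.6   60.6]
lidL [0.4393 0.1254 0.0895] [-40.1  59.8]
lidR [0.5438 0.1785 0.0895] [-39.5 -57.4]
deckL [0.4183 0.1724 0.096 ] [11.3 57.6]
deckR [0.525  0.2256 0.096 ] [ 11.1 -61.7]
cornL [0.4718 0.0315 0.096 ] [-138.6   72.8]
cornR [0.6014 0.0963 0.096 ] [-138.7  -72.1]
```

```bash
python3 -m inch '[[[0.006,0.006,0],0],[[0,0,0.04],0],[[0,0,0.04],0],[[0,0,0.04],0],[[0,0,0.03],0],[[0,0,0.02],0],[[0,0,0],0]]'; python3 -m inch '[[[0,0,0],0],[[0,0,0],0],[[0,0,0],0],[[0,0,0],0],[[0,0,0],0],[[0,0,0],0]]' 0 8
```

```text
time_s: 4.15
position: [0.62, 0.223, 0.0141]
ee_rot: [-0.001, 0.526, 0.851, -0.001]
wrist_force: [0.0, -0.6, 0.9]
finger_gap: 0.08
grasp_force: 0.0
time_s: 4.9
position: [0.6208, 0.2229, 0.0153]
ee_rot: [0.0, 0.525, 0.851, 0.0]
wrist_force: [1.2, -0.5, 4.0]
finger_gap: 0.0397
grasp_force: 7.4
```

```bash
python3 - <<'E'
from h import *
im,c=save('wrist','w2.png'); print(get_state()['finger_gap'],get_state()['grasp_force'],get_state()['wrist_force'])
cv2.imwrite('pics/w2.png',cv2.resize(im[140:384,100:420],None,fx=2,fy=2)[:,:,::-1])
E
```

```text
0.03964849534684517 7.51126296716393 [1.19752217 0.2935842  4.34779013]
```

View pics/w2.png

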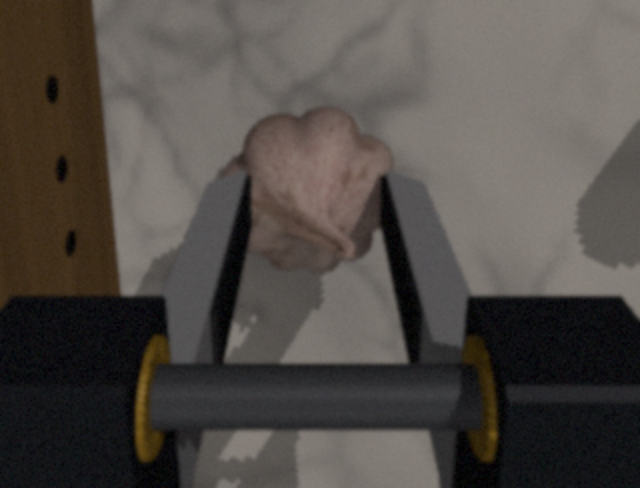

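The bulb sits centred between the pads at (318,185), but it is held above its widest part (gap 40 mm, upward force on the tool). I'll regrasp lower.

```bash
python3 -m inch '[[[0,0,0],0],[[0,0,0],0],[[0,0,0],0],[[0,0,0.005],0],[[0,0,0.005],0],[[0,0,0],0]]' 0.8 8; python3 -m inch '[[[0,0,0],0],[[0,0,0],0],[[0,0,0],0],[[0,0,0],0],[[0,0,0],0],[[0,0,0],0]]' 0 8
```

```text
time_s: 5.7
position: [0.6202, 0.2227, 0.0044]
ee_rot: [-0.0, 0.525, 0.851, -0.0]
wrist_force: [-0.6, 1.0, 0.5]
finger_gap: 0.0752
grasp_force: 0.0
time_s: 6.45
position: [0.6206, 0.2228, 0.0051]
ee_rot: [0.0, 0.525, 0.851, 0.0]
wrist_force: [0.1, 0.1, 1.4]
finger_gap: 0.0547
grasp_force: 7.5
```

```bash
python3 -m inch '[[[0,0,-0.02],0],[[0,0,-0.04],0],[[0,0,-0.05],0],[[0,0,-0.05],0],[[0,0,0],0]]' - 10; python3 -m inch '[[[-0.01,-0.0292,0],0],[[-0.01,-0.0292,0],0],[[-0.01,-0.0292,0],0],[[-0.01,-0.0292,0],0],[[-0.01,-0.0292,0],0],[[0,0,0],0],[[0,0,0],0]]'
```

```text
time_s: 7.08
position: [0.6221, 0.224, 0.1704]
ee_rot: [0.002, 0.525, 0.851, 0.003]
wrist_force: [-0.1, 0.1, -1.6]
finger_gap: 0.0544
grasp_force: 9.3
time_s: 7.95
position: [0.5127, 0.113, 0.1653]
ee_rot: [0.0, 0.525, 0.851, 0.0]
wrist_force: [-0.2, 0.6, -0.4]
finger_gap: 0.0541
grasp_force: 9.3
```

```bash
python3 -m inch '[[[0,0,0.03],0],[[0,0,0.03],0],[[0,0,0.03],0],[[0,0,0.03],0],[[0,0,0.015],0],[[0,0,0.005],0],[[0,0,0],0]]'; python3 -m inch '[[[0,0,0.003],0],[[0,0,0],0],[[0,0,0],0]]';python3 -m inch '[[[0,0,0.0025],0],[[0,0,0],0],[[0,0,0],0]]'
```

```text
time_s: 8.82
position: [0.5128, 0.1131, 0.0255]
ee_rot: [0.0, 0.525, 0.851, 0.0]
wrist_force: [-0.1, 0.3, -0.9]
finger_gap: 0.0543
grasp_force: 9.3
time_s: 9.2
position: [0.5126, 0.1127, 0.0223]
ee_rot: [0.0, 0.525, 0.851, 0.0]
wrist_force: [0.3, 0.3, -0.7]
finger_gap: 0.0539
grasp_force: 9.3
time_s: 9.57
position: [0.5124, 0.1128, 0.0195]
ee_rot: [-0.0, 0.525, 0.851, 0.0]
wrist_force: [-0.2, 0.5, -0.3]
finger_gap: 0.0542
grasp_force: 9.3
```

```bash
python3 -m inch '[[[0,0,0.0015],0],[[0,0,0],0],[[0,0,0],0]]'; python3 -m inch '[[[0,0,0.001],0],[[0,0,0],0],[[0,0,0],0]]'
```

```text
time_s: 9.95
position: [0.5124, 0.1128, 0.0181]
ee_rot: [-0.0, 0.525, 0.851, 0.0]
wrist_force: [-0.3, -0.3, -1.3]
finger_gap: 0.0542
grasp_force: 9.3
time_s: 10.32
position: [0.5124, 0.1127, 0.017]
ee_rot: [-0.0, 0.525, 0.851, 0.0]
wrist_force: [0.3, 0.1, 1.0]
finger_gap: 0.0543
grasp_force: 9.3
```

```bash
python3 -m inch '[[[0,0,0.001],0],[[0,0,0],0],[[0,0,0],0]]'
```

```text
time_s: 10.7
position: [0.5125, 0.1127, 0.0165]
ee_rot: [0.0, 0.525, 0.851, -0.0]
wrist_force: [-3.9, -1.2, 12.3]
finger_gap: 0.0544
grasp_force: 11.7
```

The bulb is on the floor. I'll ease off, release and rise.

```bash
python3 -m inch '[[[0,0,-0.0007],0],[[0,0,0],0]]'; python3 -m inch '[[[0,0,0],0],[[0,0,0],0],[[0,0,0],0],[[0,0,0],0],[[0,0,0],0],[[0,0,-0.03],0],[[0,0,-0.04],0],[[0,0,-0.05],0],[[0,0,-0.05],0],[[0,0,0],0]]' 0.78; python3 -m inch '[[[0,0,0],0],[[0,0,0],0],[[0,0,0],0],[[0,0,0],0]]' 0; python3 - <<'E'
from m import *
import pickle
s=get_state();im,c=save('wrist','w3.png');pickle.dump(c,open('cw3.pkl','wb'));print(s['position'],s['finger_gap'],s['time_s'])
cv2.imwrite('pics/w3.png',cv2.resize(im,(800,600),interpolation=cv2.INTER_CUBIC)[:,:,::-1])
E
```

```text
time_s: 10.95
position: [0.5124, 0.1127, 0.0168]
ee_rot: [-0.0, 0.525, 0.851, -0.0]
wrist_force: [-0.9, 1.1, 2.7]
finger_gap: 0.0545
grasp_force: 9.9
time_s: 12.2
position: [0.514, 0.1132, 0.19]
ee_rot: [0.002, 0.525, 0.851, 0.001]
wrist_force: [0.4, -1.0, -0.5]
finger_gap: 0.0732
grasp_force: 0.0
time_s: 12.7
position: [0.5122, 0.1128, 0.1863]
ee_rot: [-0.0, 0.525, 0.851, -0.0]
wrist_force: [-0.6, -0.4, 0.0]
finger_gap: 0.0367
grasp_force: 0.0
[0.51224804 0.1127593  0.18632846] 0.036705198579171414 12.7
```

View pics/w3.png

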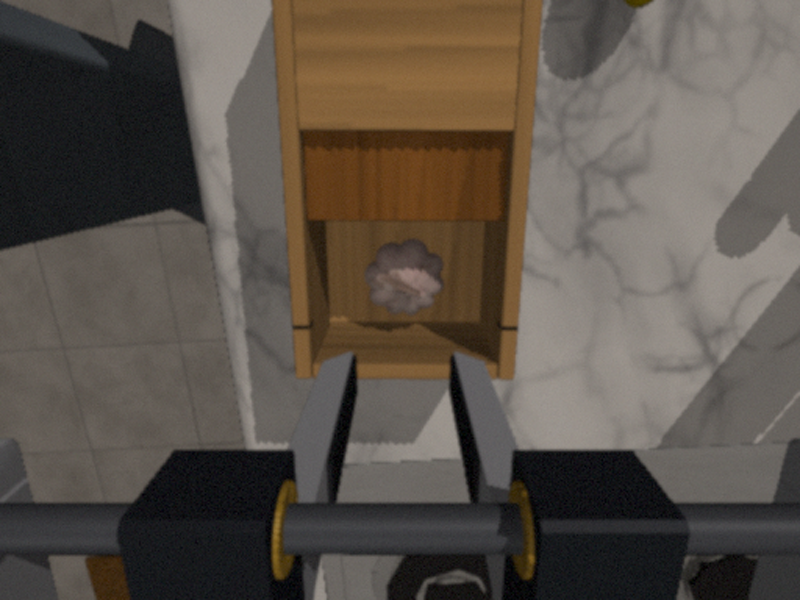

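The bulb stands in the mouth at (404,277). The lid edge is at row 220 (columns 307–500), the line marks are at row 327 (columns 302 and 508), and the deck edge is at row 130.

```bash
python3 - <<'E'
from m import *
import pickle
c=pickle.load(open('cw3.pkl','rb'));s=512/800
o=-cv2.Rodrigues(c['rvec'])[0].T@c['tvec'];print('cam box',tob(o),o[2])
for n,(u,v),z in(('line',(302,327),.096),('line',(508,327),.096),('lid',(307,220),.090),('lid',(500,220),.090),('deck',(300,130),.096),('deck',(518,130),.096),('cor',(297,378),.096),('cor',(514,378),.096)):
    w=ray(c,(u+.5)*s-.5,(v+.5)*s-.5,z);print(n,w[:2].round(4),(tob(w)*1e3).round(1))
print('tcp',tob(get_state()['position'])*1e3)
E
```

```text
cam box [0.00022538 0.0003749 ] 0.38510709833569584
line [0.4645 0.0664] [-104.1   63.6]
line [0.5792 0.124 ] [-104.1  -64.7]
lid [0.4402 0.1276] [-38.6  58. ]
lid [0.5431 0.1792] [-38.5 -57.1]
deck [0.4177 0.1728] [12.  57.9]
deck [0.5258 0.227 ] [ 12.  -63.1]
cor [0.4754 0.0329] [-139.    68.9]
cor [0.6002 0.0955] [-138.9  -70.7]
tcp [-84.12261479   0.20077596]
```

```bash
python3 -m inch '[[[0.022,0,0],0],[[0.022,0,0],0],[[0.0216,0,0],0],[[0,0,0.03],0],[[0,0,0.03],0],[[0,0,0.02],0],[[0,0,0],0],[[0,0,0],0]]' 0; for i in 1; do python3 -c "
from m import *
s=get_state();print(tob(s['position'])*1e3)"; done; python3 -m inch '[[[0,0,0.005],0],[[0,0,0],0],[[0,0,0.003],0],[[0,0,0],0],[[0,0,0],0]]'
```

```text
time_s: 13.75
position: [0.4835, 0.1717, 0.1076]
ee_rot: [0.0, 0.525, 0.851, 0.0]
wrist_force: [-0.3, 0.3, -0.4]
finger_gap: 0.0003
grasp_force: 0.0
[-18.56670016  -0.44605296]
time_s: 14.38
position: [0.4831, 0.1714, 0.0988]
ee_rot: [-0.0, 0.525, 0.851, 0.0]
wrist_force: [0.8, -0.8, -0.1]
finger_gap: 0.0004
grasp_force: 0.0
```

```bash
python3 -m inch '[[[0,0,0.002],0],[[0,0,0.002],0],[[0,0,0.001],0],[[0,0,0],0]]'; python3 -m inch '[[[0,0,0.001],0],[[0,0,0],0]]'; python3 -m inch '[[[0,0,0.001],0],[[0,0,0],0]]'
```

```text
time_s: 14.88
position: [0.483, 0.1714, 0.0937]
ee_rot: [-0.0, 0.525, 0.851, -0.0]
wrist_force: [-0.0, -0.6, 0.8]
finger_gap: 0.0004
grasp_force: 0.0
time_s: 15.12
position: [0.483, 0.1714, 0.0927]
ee_rot: [-0.0, 0.525, 0.851, -0.0]
wrist_force: [-0.4, -0.1, -0.4]
finger_gap: 0.0005
grasp_force: 0.0
time_s: 15.38
position: [0.483, 0.1714, 0.0917]
ee_rot: [-0.0, 0.525, 0.851, -0.0]
wrist_force: [0.5, -0.0, -0.4]
finger_gap: 0.0008
grasp_force: 0.0
```

```bash
python3 -m inch '[[[0,0,0.0007],0],[[0,0,0],0]]'
```

```text
time_s: 15.62
position: [0.483, 0.1714, 0.091]
ee_rot: [-0.0, 0.525, 0.851, -0.0]
wrist_force: [0.0, 0.1, 0.4]
finger_gap: 0.0003
grasp_force: 0.0
```

```bash
python3 -m inch '[[[0,0,0.0008],0],[[0,0,0],0]]' | grep -E 'posi|force'; python3 -m inch '[[[0,0,0.0007],0],[[0,0,0],0]]'| grep -E 'posi|wrist'
```

```text
position: [0.483, 0.1714, 0.0902]
wrist_force: [0.2, 0.6, 0.2]
grasp_force: 0.0
position: [0.483, 0.1714, 0.0895]
wrist_force: [0.2, 0.4, -0.6]
```

```bash
python3 -m inch '[[[0,0,0.0006],0],[[0,0,0],0]]' | grep -E 'posi|wrist'
```

```text
position: [0.483, 0.1714, 0.0889]
wrist_force: [0.5, -0.0, 1.2]
```

```bash
python3 -m inch '[[[0,0,0.0006],0],[[0,0,0],0]]' | grep -E 'posi|wrist'
```

```text
position: [0.483, 0.1713, 0.0883]
wrist_force: [0.7, -1.1, 0.9]
```

```bash
python3 -m inch '[[[0,0,0.0006],0],[[0,0,0],0]]' | grep -E 'posi|wrist'
```

```text
position: [0.483, 0.1713, 0.0877]
wrist_force: [0.0, 0.6, -0.2]
```

```bash
python3 -m inch '[[[0,0,0.0006],0],[[0,0,0],0]]' | grep -E 'posi|wrist'
```

```text
position: [0.483, 0.1713, 0.0871]
wrist_force: [-0.1, -0.3, -0.3]
```

```bash
python3 -m inch '[[[0,0,0.0006],0],[[0,0,0],0]]' | grep -E 'posi|wrist'
```

```text
position: [0.483, 0.1713, 0.0865]
wrist_force: [-0.3, -0.3, 0.3]
```

```bash
python3 -m inch '[[[0,0,0.0006],0],[[0,0,0],0]]' | grep -E 'posi|wrist'
```

```text
position: [0.483, 0.1714, 0.0859]
wrist_force: [-0.4, 0.1, 0.2]
```

```bash
python3 -m inch '[[[0,0,0.0006],0],[[0,0,0],0]]' | grep -E 'posi|wrist'
```

```text
position: [0.483, 0.1714, 0.0853]
wrist_force: [0.6, 0.2, 0.7]
```

```bash
python3 -m inch '[[[0,0,0.0006],0],[[0,0,0],0]]' | grep -E 'posi|wrist'
```

```text
position: [0.483, 0.1714, 0.0847]
wrist_force: [0.4, -0.1, -0.0]
```

```bash
python3 -m inch '[[[0,0,0.0006],0],[[0,0,0],0]]' | grep -E 'posi|wrist'
```

```text
position: [0.483, 0.1714, 0.0841]
wrist_force: [0.3, -1.0, 0.3]
```

```bash
python3 -m inch '[[[0,0,0.0004],0],[[0,0,0],0]]' | grep -E 'posi|wrist'; python3 -m inch '[[[0,0,0.0004],0],[[0,0,0],0]]' | grep -E 'posi|wrist'
```

```text
position: [0.483, 0.1714, 0.0837]
wrist_force: [-0.5, 0.7, 0.3]
position: [0.483, 0.1714, 0.0833]
wrist_force: [-0.8, 0.3, 0.3]
```

```bash
python3 - <<'E'
from m import *
im,c=save('wrist','w4.png');s=get_state();print(s['finger_gap'],proj(c,s['position'])*800/512)
cv2.imwrite('pics/w4.png',cv2.resize(im,(800,600),interpolation=cv2.INTER_CUBIC)[:,:,::-1])
E
```

```text
0.000720516725010927 [403.62592229 353.92432974]
```

View pics/w4.png

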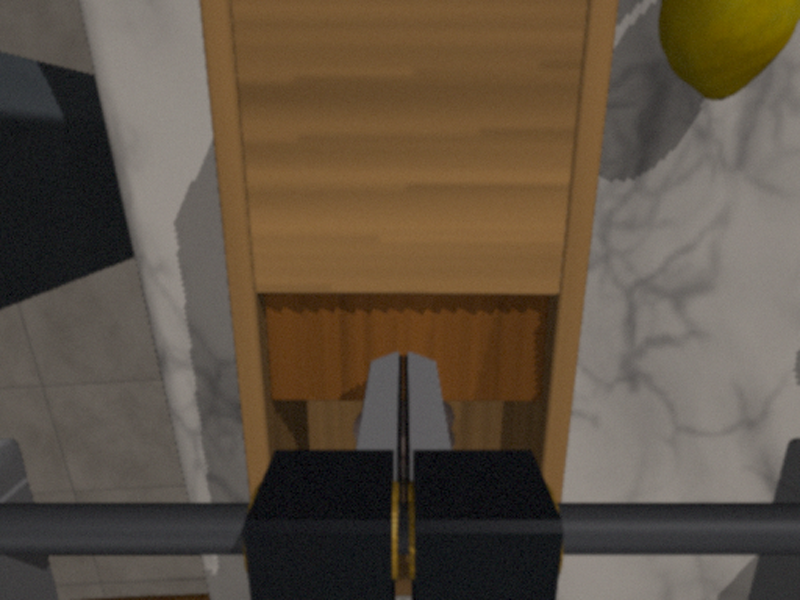

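The fingertips are over the bare lid at (403,352), and the lid edge is at row 400. There is still a small gap below the tips, so I'll keep feeling down.

```bash
python3 -m inch '[[[0,0,0.0005],0],[[0,0,0],0]]' | grep -E 'posi|wrist'; python3 -m inch '[[[0,0,0.0005],0],[[0,0,0],0]]' | grep -E 'posi|wrist'
```

```text
position: [0.483, 0.1714, 0.0828]
wrist_force: [-0.3, -0.4, -0.4]
position: [0.483, 0.1713, 0.0823]
wrist_force: [0.5, 1.0, -0.5]
```

```bash
python3 -m inch '[[[0,0,0.0005],0],[[0,0,0],0]]' | grep -E 'posi|wrist'; python3 -m inch '[[[0,0,0.0005],0],[[0,0,0],0]]' | grep -E 'posi|wrist'
```

```text
position: [0.483, 0.1713, 0.0818]
wrist_force: [0.6, 0.8, 0.4]
position: [0.483, 0.1714, 0.0813]
wrist_force: [-0.5, 0.4, 0.6]
```

```bash
python3 -m inch '[[[0,0,0.0005],0],[[0,0,0],0]]' | grep -E 'posi|wrist'; python3 -m inch '[[[0,0,0.0005],0],[[0,0,0],0]]' | grep -E 'posi|wrist'
```

```text
position: [0.483, 0.1714, 0.0808]
wrist_force: [0.0, -0.3, 0.4]
position: [0.483, 0.1714, 0.0803]
wrist_force: [-1.1, -0.3, 0.3]
```

```bash
python3 - <<'E'
from m import *
import pickle
c3=pickle.load(open('cw3.pkl','rb'));c4=dict(calibration('wrist'))
R4=cv2.Rodrigues(c4['rvec'])[0]; c4['tvec']=c4['tvec']-R4@np.array([0,0,.0833-get_state()['position'][2]])
s=512/800; k=lambda c,u,v,z:tob(ray(c,(u+.5)*s-.5,(v+.5)*s-.5,z))*1e3
for z in(.075,.08,.085,.09,.096,.1):
    print(z,'lid',k(c3,403,220,z)[0].round(1),k(c4,403,400,z)[0].round(1),'lidw',(k(c3,307,220,z)-k(c3,500,220,z))[1].round(1),(k(c4,272,398,z)-k(c4,538,398,z))[1].round(1),'deck',k(c3,403,130,z)[0].round(1),k(c4,403,293,z)[0].round(1),(k(c4,256,293,z)-k(c4,560,293,z))[1].round(1))
E
```

```text
0.075 lid -40.5 -45.3 lidw 120.9 124.2 deck 12.8 6.7 132.8
0.08 lid -39.9 -42.6 lidw 119.0 121.2 deck 12.6 8.2 129.6
0.085 lid -39.2 -39.9 lidw 117.0 118.2 deck 12.4 9.6 126.4
0.09 lid -38.5 -37.2 lidw 115.1 115.2 deck 12.2 11.0 123.2
0.096 lid -37.8 -34.0 lidw 112.7 111.6 deck 12.0 12.7 119.4
0.1 lid -37.2 -31.9 lidw 111.2 109.2 deck 11.8 13.9 116.8
```

```bash
python3 -m inch '[[[0,0,0.0005],0],[[0,0,0],0]]' | grep -E 'posi|wrist'; python3 -m inch '[[[0,0,0.0005],0],[[0,0,0],0]]' | grep -E 'posi|wrist'
```

```text
position: [0.483, 0.1713, 0.0798]
wrist_force: [-0.5, -0.7, 0.4]
position: [0.483, 0.1714, 0.0793]
wrist_force: [1.2, 0.0, 0.2]
```

```bash
python3 -m inch '[[[0,0,0.0005],0],[[0,0,0],0]]' | grep -E 'posi|wrist'; python3 -m inch '[[[0,0,0.0005],0],[[0,0,0],0]]' | grep -E 'posi|wrist'
```

```text
position: [0.483, 0.1714, 0.0788]
wrist_force: [-0.0, 0.2, 0.7]
position: [0.483, 0.1714, 0.0783]
wrist_force: [0.4, 0.1, 0.0]
```

```bash
python3 - <<'E'
from m import *
im,c=save('wrist','w5.png');s=get_state();print(s['joint_torque'],(proj(c,s['position'])-[150,170])*5)
cv2.imwrite('pics/w5.png',cv2.resize(im[170:290,150:360-50+0],None,fx=5,fy=5,interpolation=cv2.INTER_CUBIC)[:,:,::-1])
E
```

```text
[-3.18143168e-03 -6.79108214e+01 -1.34554946e+01 -3.33246803e+01
 -3.67539190e-02 -1.25753789e-02 -5.09802456e-03] [541.49745925 282.3443344 ]
```

View pics/w5.png

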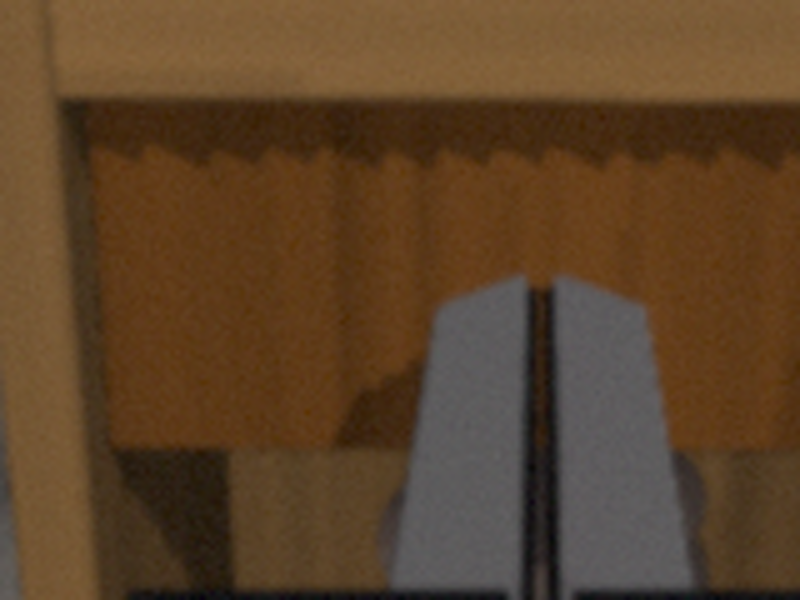

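The tips at (540,280) are over the lid, and their shadow at (430,355) nearly meets them, so contact is close.

```bash
for i in 1; do python3 -m inch '[[[0,0,0.0005],0],[[0,0,0],0]]' | grep -E 'posi|wrist'; done; python3 -m inch '[[[0,0,0.0005],0],[[0,0,0],0]]' | grep -E 'posi|wrist'
```

```text
position: [0.483, 0.1713, 0.0778]
wrist_force: [-0.0, 0.6, -0.4]
position: [0.483, 0.1714, 0.0773]
wrist_force: [0.4, -0.8, 0.2]
```

```bash
python3 -m inch '[[[0,0,0.0005],0],[[0,0,0],0]]' | grep -E 'posi|wrist'; python3 -m inch '[[[0,0,0.0005],0],[[0,0,0],0]]' | grep -E 'posi|wrist'
```

```text
position: [0.483, 0.1714, 0.0768]
wrist_force: [0.8, -0.0, 0.4]
position: [0.483, 0.1714, 0.0763]
wrist_force: [-0.1, -0.5, 0.6]
```

```bash
python3 - <<'E'
from m import *
import pickle
c3=pickle.load(open('cw3.pkl','rb'));c4=dict(calibration('wrist'))
R4=cv2.Rodrigues(c4['rvec'])[0]; c4['tvec']=c4['tvec']-R4@np.array([0,0,.0783-get_state()['position'][2]])
w3=cv2.imread('pics/w3.png')  # 800x600
w5=cv2.imread('pics/w5.png')
g=cv2.GaussianBlur(w5,(0,0),4)[:,200:330].astype(int).mean(1)
print('w5 hue-ish R-B rows', [(r,int(g[r,2]-g[r,0])) for r in range(420,480,6)])
s=512/800
k=lambda c,u,v,z:tob(ray(c,u,v,z))*1e3
v5=(448+.5)/5-.5+170; u5=lambda x:(x+.5)/5-.5+150
vd=(101+.5)/5-.5+170
for z in(.07,.075,.08,.085,.09,.096):
    print(z,'lid x',k(c3,258,220.5*s-.5,z)[0].round(1),k(c4,258,v5,z)[0].round(1),'left y lid',k(c4,u5(112),v5,z)[1].round(1),'rim y',k(c4,u5(92),v5,z)[1].round(1),'deck',k(c3,258,130.5*s-.5,z)[0].round(1),k(c4,258,vd,z)[0].round(1),'deckL',k(c4,u5(62),vd,z)[1].round(1))
E
```

```text
w5 hue-ish R-B rows [(420, 69), (426, 69), (432, 69), (438, 68), (444, 62), (450, 52), (456, 46), (462, 45), (468, 45), (474, 44)]
0.07 lid x -41.2 -48.0 left y lid 63.4 rim y 66.3 deck 13.0 5.0 deckL 66.0
0.075 lid x -40.5 -45.3 left y lid 61.8 rim y 64.7 deck 12.8 6.5 deckL 64.4
0.08 lid x -39.9 -42.5 left y lid 60.3 rim y 63.1 deck 12.6 7.9 deckL 62.9
0.085 lid x -39.2 -39.8 left y lid 58.8 rim y 61.5 deck 12.4 9.4 deckL 61.3
0.09 lid x -38.5 -37.0 left y lid 57.3 rim y 59.9 deck 12.2 10.9 deckL 59.7
0.096 lid x -37.8 -33.7 left y lid 55.4 rim y 58.0 deck 12.0 12.6 deckL 57.8
```

```bash
python3 - <<'E'
from m import *
s=get_state();c=calibration('wrist');p=np.array(s['position'])
ax=np.array([*(tow([1,0])-t),0])
for dz in(0,.005,.01,.02):
  for dx in(-.008,0,.008):
    print(dz,dx,((proj(c,p+[0,0,dz]+ax*dx)-[150,170])*5).round(0))
im,cs=save('scene','s5.png');print('proj',proj(cs,p),proj(cs,p+[0,0,.03]),proj(cs,[*tow([.0145,0]),.096]))
u,v=proj(cs,p).astype(int)
cv2.imwrite('pics/s5.png',cv2.resize(im[v-40:v+40,u-50:u+50],None,fx=7,fy=7,interpolation=cv2.INTER_CUBIC)[:,:,::-1]);print(u,v)
E
```

```text
0 -0.008 [541. 336.]
0 0 [541. 283.]
0 0.008 [541. 228.]
0.005 -0.008 [541. 352.]
0.005 0 [542. 297.]
0.005 0.008 [542. 241.]
0.01 -0.008 [542. 369.]
0.01 0 [542. 313.]
0.01 0.008 [542. 256.]
0.02 -0.008 [542. 404.]
0.02 0 [542. 346.]
0.02 0.008 [542. 286.]
proj [287.29720379 183.83969874] [287.8316635 171.970858 ] [288.13327635 181.46900252]
287 183
```

View pics/s5.png

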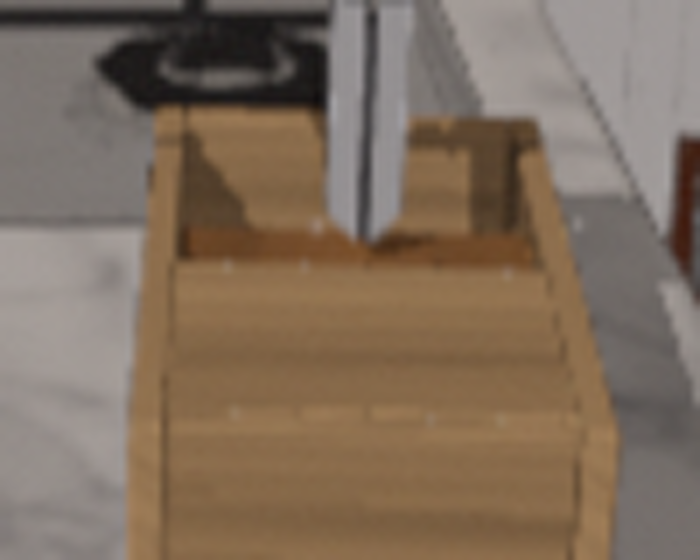

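The scene view shows the tip's V-end at crop (365,240), about 16 mm above where the reported TCP projects, with the lid strip (rows 232–262) below it. So the physical tips end above the nominal TCP and contact is still some mm away (reported z ≈ 0.070). Continuing by feel.

```bash
python3 -m inch '[[[0,0,0.001],0],[[0,0,0],0]]' | grep -E 'posi|wrist'; python3 -m inch '[[[0,0,0.0007],0],[[0,0,0],0]]' | grep -E 'posi|wrist';python3 -m inch '[[[0,0,0.0005],0],[[0,0,0],0]]' | grep -E 'posi|wrist'
```

```text
position: [0.483, 0.1714, 0.0753]
wrist_force: [1.2, -0.1, 0.3]
position: [0.483, 0.1714, 0.0746]
wrist_force: [0.1, -0.1, -0.5]
position: [0.483, 0.1713, 0.0741]
wrist_force: [-0.2, 0.0, 0.9]
```

```bash
python3 -m inch '[[[0,0,0.0005],0],[[0,0,0],0]]' | grep -E 'posi|wrist'; python3 -m inch '[[[0,0,0.0005],0],[[0,0,0],0]]' | grep -E 'posi|wrist'
```

```text
position: [0.483, 0.1714, 0.0736]
wrist_force: [-0.1, 0.1, -0.5]
position: [0.483, 0.1713, 0.0731]
wrist_force: [-0.4, 0.3, 0.4]
```

```bash
python3 -m inch '[[[0,0,0.0005],0],[[0,0,0],0]]' | grep -E 'posi|wrist'; python3 -m inch '[[[0,0,0.0005],0],[[0,0,0],0]]' | grep -E 'posi|wrist'
```

```text
position: [0.483, 0.1713, 0.0726]
wrist_force: [-0.8, -0.5, 0.4]
position: [0.483, 0.1713, 0.0721]
wrist_force: [-0.5, -0.1, 0.4]
```

```bash
python3 -m inch '[[[0,0,0.0005],0],[[0,0,0],0]]' | grep -E 'posi|wrist'; python3 -m inch '[[[0,0,0.0005],0],[[0,0,0],0]]' | grep -E 'posi|wrist'
```

```text
position: [0.483, 0.1714, 0.0716]
wrist_force: [-0.2, 0.5, 0.7]
position: [0.483, 0.1714, 0.0711]
wrist_force: [-0.2, -0.2, -0.8]
```

```bash
python3 -m inch '[[[0,0,0.0005],0],[[0,0,0],0]]' | grep -E 'posi|wrist'; python3 -m inch '[[[0,0,0.0005],0],[[0,0,0],0]]' | grep -E 'posi|wrist'
```

```text
position: [0.483, 0.1714, 0.0706]
wrist_force: [-0.2, 0.3, -0.3]
position: [0.483, 0.1714, 0.0701]
wrist_force: [-0.6, 0.8, -0.2]
```

```bash
python3 -m inch '[[[0,0,0.0005],0],[[0,0,0],0]]' | grep -E 'posi|wrist'; python3 -m inch '[[[0,0,0.0005],0],[[0,0,0],0]]' | grep -E 'posi|wrist'
```

```text
position: [0.483, 0.1714, 0.0696]
wrist_force: [-1.0, -0.9, 0.1]
position: [0.483, 0.1714, 0.0691]
wrist_force: [0.7, 0.4, -0.0]
```

```bash
python3 - <<'E'
from h import *
import os
old=cv2.cvtColor(cv2.imread('pics/s5.png')[::-1][::-1],cv2.COLOR_BGR2HSV) if 0 else cv2.imread('pics/s5.png')
im,cs=save('scene','s6.png');s=get_state();print(s['time_s'],proj(cs,s['position']))
for u in(287,288,290,291,296):
    print(u,[(v,*im[v,u].tolist()) for v in range(172,186)])
E
```

```text
25.825 [287.17608394 186.64411697]
287 [(172, 147, 143, 144), (173, 147, 141, 143), (174, 147, 143, 145), (175, 148, 143, 144), (176, 147, 143, 144), (177, 146, 141, 144), (178, 136, 131, 133), (179, 116, 103, 98), (180, 120, 88, 64), (181, 138, 105, 71), (182, 141, 110, 76), (183, 144, 113, 78), (184, 148, 118, 81), (185, 150, 118, 81)]
288 [(172, 84, 81, 82), (173, 79, 76, 78), (174, 78, 75, 76), (175, 78, 74, 76), (176, 78, 75, 76), (177, 75, 73, 75), (178, 73, 70, 71), (179, 72, 60, 54), (180, 109, 79, 52), (181, 136, 103, 68), (182, 142, 111, 76), (183, 143, 112, 79), (184, 149, 117, 82), (185, 149, 117, 81)]
290 [(172, 139, 135, 136), (173, 141, 137, 139), (174, 142, 138, 139), (175, 140, 137, 138), (176, 141, 138, 139), (177, 145, 141, 142), (178, 143, 140, 141), (179, 121, 113, 113), (180, 104, 74, 54), (181, 132, 99, 65), (182, 143, 112, 78), (183, 145, 114, 80), (184, 148, 116, 80), (185, 150, 118, 82)]
291 [(172, 148, 144, 145), (173, 148, 144, 146), (174, 147, 143, 144), (175, 149, 145, 146), (176, 148, 145, 146), (177, 147, 143, 144), (178, 132, 125, 124), (179, 101, 83, 75), (180, 106, 74, 44), (181, 134, 99, 65), (182, 143, 113, 80), (183, 145, 114, 80), (184, 149, 116, 81), (185, 150, 118, 82)]
296 [(172, 125, 97, 66), (173, 132, 102, 71), (174, 138, 109, 75), (175, 134, 103, 72), (176, 107, 78, 51), (177, 77, 52, 29), (178, 78, 49, 28), (179, 99, 66, 39), (180, 117, 80, 47), (181, 134, 101, 67), (182, 144, 113, 79), (183, 145, 113, 80), (184, 145, 113, 79), (185, 146, 114, 78)]
```

```bash
python3 -m inch '[[[0,0,0.0006],0],[[0,0,0],0]]' | grep -E 'posi|wrist'; python3 -m inch '[[[0,0,0.0005],0],[[0,0,0],0]]' | grep -E 'posi|wrist'
```

```text
position: [0.483, 0.1713, 0.0685]
wrist_force: [0.1, -0.2, -0.6]
position: [0.483, 0.1714, 0.068]
wrist_force: [0.6, -0.6, 0.7]
```

```bash
python3 -m inch '[[[0,0,0.0006],0],[[0,0,0],0]]' | grep -E 'posi|wrist'; python3 -m inch '[[[0,0,0.0005],0],[[0,0,0],0]]' | grep -E 'posi|wrist'
```

```text
position: [0.4831, 0.1714, 0.0676]
wrist_force: [-1.3, -0.3, 5.0]
position: [0.4831, 0.1714, 0.0674]
wrist_force: [-3.3, -1.9, 12.3]
```

Contact at 12 N. Now drag toward the line with a slight rise, checking the force.

```bash
python3 -m inch '[[[-0.004,0,-0.0002],0],[[-0.005,0,-0.0002],0],[[0,0,0],0]]' | grep -E 'posi|wrist'; python3 -c "
from m import *
print(tob(get_state()['position'])*1e3)"
```

```text
position: [0.487, 0.1635, 0.0678]
wrist_force: [-4.6, -1.5, 12.8]
[-27.43431101   0.04043278]
```

```bash
cat > lid.py <<'E'
from m import *
im=grab_frame('wrist');c=calibration('wrist');s=get_state();p=np.array(s['position'])
z=p[2]+.0195
g=cv2.GaussianBlur(im,(0,0),1).astype(float);
def edge(u0,u1,lo,hi):
    r=(g[lo:hi,u0:u1,0]/(g[lo:hi,u0:u1,2]+5)).mean(1); d=np.diff(r); i=d.argmin(); 
    w=d[max(0,i-2):i+3]; return lo+i+.5, r.round(2)
lo,hi=215,290
for a,b in((196,212),(305,320)):
    v,r=edge(a,b,lo,hi); w=ray(c,(a+b)/2,v,z)
    print(v,'lid edge box',(tob(w)*1e3).round(1),'rel tip',((tob(w)-tob(p))*1e3).round(1))
    print(r[::3])
print('t',s['time_s'],'tip',tob(p)*1e3,p[2],s['wrist_force'])
cv2.imwrite('pics/l.png',cv2.resize(im,(800,600))[:,:,::-1])
E
python3 lid.py
```

```text
288.5 lid edge box [-63.   35.5] rel tip [-35.5  35.5]
[3.37 3.29 3.31 3.32 3.36 3.31 3.32 3.28 3.3  3.25 3.32 3.27 3.24 3.33
 3.33 3.35 3.25 3.07 2.12 2.02 2.03 2.01 2.   2.   1.76]
288.5 lid edge box [-63.  -35.4] rel tip [-35.5 -35.4]
[3.16 3.17 3.24 3.29 3.28 3.24 3.27 3.26 3.24 3.27 3.26 3.41 3.22 3.22
 3.24 3.33 3.34 3.12 2.17 1.99 2.02 2.03 1.99 2.   1.78]
t 27.25 tip [-2.74774941e+01  8.55795122e-03] 0.06780592669762972 [-4.18259662 -1.04809832 11.69403396]
```

```bash
sed -i 's/lo,hi=215,290/lo,hi=215,282/; s/^    print(r\[::3\])//' lid.py; python3 lid.py
```

```text
267.5 lid edge box [-47.5  34.8] rel tip [-20.   34.7]
267.5 lid edge box [-47.5 -34.6] rel tip [-20.  -34.7]
t 27.3 tip [-27.48560191   0.04028452] 0.06778806625682002 [-4.24431401 -1.44645694 12.2530872 ]
```

The lid follows (edge -47.5, 20.0 mm ahead of the tip). Continuing.

```bash
python3 -m inch '[[[-0.005,0,-0.0002],0],[[-0.005,0,-0.0002],0],[[-0.005,0,-0.0002],0],[[0,0,0],0]]' | grep -E 'posi|wrist'; python3 -m inch '[[[-0.005,0,-0.0002],0],[[-0.005,0,-0.0002],0],[[-0.005,0,-0.0002],0],[[0,0,0],0]]' | grep -E 'posi|wrist'
```

```text
position: [0.4938, 0.15, 0.0684]
wrist_force: [-4.5, -1.7, 12.4]
position: [0.5005, 0.1365, 0.069]
wrist_force: [-5.3, -1.6, 12.3]
```

```bash
python3 -m inch '[[[-0.005,0,-0.0002],0],[[-0.005,0,-0.0002],0],[[-0.005,0,-0.0002],0],[[0,0,0],0]]' | grep -E 'posi|wrist'; python3 lid.py; python3 - <<'E'
from m import *
# where line should be seen on the rims in the wrist view
c=calibration('wrist')
for x in(-.104,-.102):
  for y in(.0655,-.0655,.060,-.060): print(x,y,proj(c,[*tow([x,y]),.096]).round(1))
E
```

```text
position: [0.5071, 0.123, 0.0696]
wrist_force: [-5.5, -1.3, 13.3]
267.5 lid edge box [-92.7  35. ] rel tip [-20.1  34.7]
268.5 lid edge box [-93.4 -34.5] rel tip [-20.8 -34.7]
t 28.85 tip [-72.57470822   0.2176314 ] 0.06957730018832095 [-5.51415073 -1.52368916 13.43918241]
-0.104 0.0655 [154.6 289.2]
-0.104 -0.0655 [362.8 289.3]
-0.104 0.06 [163.3 289.2]
-0.104 -0.06 [354.  289.3]
-0.102 0.0655 [154.3 286.4]
-0.102 -0.0655 [363.1 286.5]
-0.102 0.06 [163.  286.4]
-0.102 -0.06 [354.3 286.5]
```

View pics/l.png

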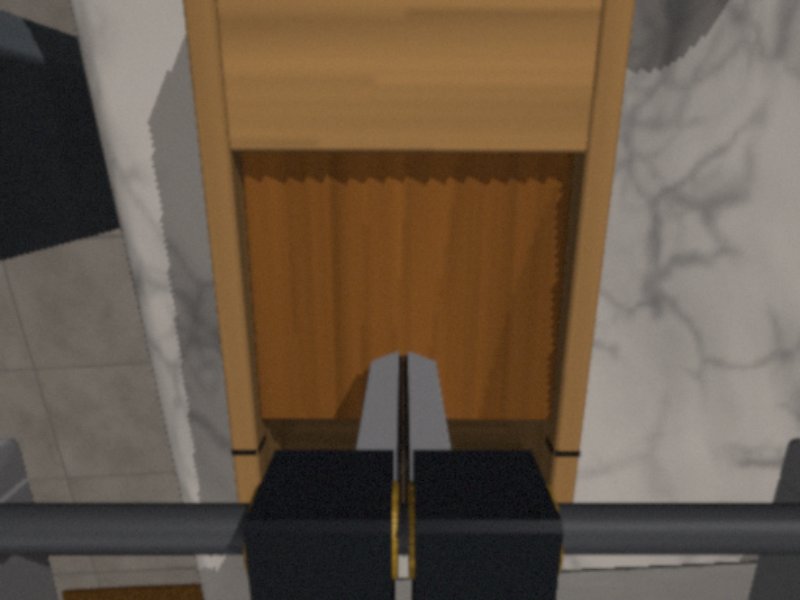

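The line marks are at row 452 on both rims (columns 233–260 and 555–578), and the lid edge is at row 419. I'll get subpixel rows to work out the remaining travel.

```bash
cat > fin.py <<'E'
from m import *
c=calibration('wrist');s=get_state();p=np.array(s['position']);z=p[2]+.0195
g=np.mean([cv2.GaussianBlur(grab_frame('wrist'),(0,0),.7).astype(float) for _ in range(4)],0)
L=[];E=[]
for a,b in((152,162),(358,366)):
    q=g[275:300,a:b].sum(2).mean(1); w=np.clip(np.median(q)-q-25,0,None); i=w.argmax(); k=np.arange(25); w[abs(k-i)>3]=0
    v=275+(w*k).sum()/w.sum(); x=tob(ray(c,(a+b)/2,v,.096))*1e3; L.append(x[0]); print('line',v.round(2),x.round(2))
for a,b in((185,205),(308,328)):
    r=(g[245:300,a:b,0]/(g[245:300,a:b,2]+5)).mean(1); d=-np.diff(r); i=d[:].argmax(); k=np.arange(len(d)); w=np.clip(d,0,None); w[abs(k-i)>3]=0
    v=245.5+(w*k).sum()/w.sum(); x=tob(ray(c,(a+b)/2,v,z))*1e3; E.append(x[0]); print('lid',v.round(2),x.round(2), 'at z+2mm',(tob(ray(c,(a+b)/2,v,z+.002))*1e3).round(2))
print('remaining',np.mean(E)-np.mean(L),'tip',(tob(p)*1e3).round(2),p[2],s['time_s'],s['wrist_force'])
E
python3 fin.py
```

```text
line 289.14 [-103.96   63.97]
line 290.03 [-104.56  -65.07]
lid 287.53 [-107.4    41.57] at z+2mm [-106.07   41.11]
lid 268.12 [-93.08 -38.01] at z+2mm [-91.91 -37.58]
remaining 4.0215784874534535 tip [-72.57   0.22] 0.06957730018832095 28.85 [-5.51415073 -1.52368916 13.43918241]
```

```bash
sed -i 's/245:300/250:282/g; s/245\.5/250.5/; s/275:300/262:292/; s/262:292/262:292/; s/arange(25)/arange(30)/; s/v=275/v=262/' fin.py; sed -i 's/g\[275:300/g[262:292/' fin.py; python3 -m inch '[[[-0.003,0,-0.0002],0],[[-0.003,0,-0.0001],0],[[-0.002,0,-0.0001],0],[[0,0,0],0]]' | grep -E 'posi|wrist'; python3 fin.py
```

```text
position: [0.5105, 0.1162, 0.0699]
wrist_force: [-6.0, 0.5, 12.5]
line 278.14 [-103.92   63.39]
line 279.12 [-104.52  -64.42]
lid 267.65 [-100.37   40.75] at z+2mm [-99.21  40.3 ]
lid 268.2 [-100.72  -37.98] at z+2mm [-99.55 -37.55]
remaining 3.670507271670175 tip [-80.21   0.26] 0.06991917470735146 29.55 [-5.95152676  0.54233031 12.54493777]
```

```bash
python3 -m inch '[[[-0.002,0,-0.0001],0],[[-0.0018,0,-0.0001],0],[[0,0,0],0],[[0,0,0],0]]' | grep -E 'posi|wrist'; python3 fin.py; python3 - <<'E'
# line lower end on inner faces vs lid edge: ray to inner wall face plane y=+-60mm
from m import *
c=calibration('wrist');g=cv2.GaussianBlur(grab_frame('wrist'),(0,0),.6).astype(int).sum(2)
for y in(.0598,-.0598):
  for z in(.095,.093,.091,.089):
    print(y,z,[int(g[int(round(v)),int(round(u))]) for u,v in[proj(c,[*tow([x,y]),z]) for x in np.arange(-.110,-.097,.001)]])
E
```

```text
position: [0.5122, 0.1129, 0.0701]
wrist_force: [-6.7, 0.0, 12.0]
line 272.83 [-104.01   63.12]
line 273.72 [-104.53  -64.1 ]
lid 267.54 [-104.05   40.77] at z+2mm [-102.88   40.32]
lid 268.02 [-104.33  -37.96] at z+2mm [-103.16  -37.53]
remaining 0.08037524890895043 tip [-83.92   0.26] 0.07006586089187708 30.25 [-6.67296388  0.01498938 12.03665877]
0.0598 0.095 [226, 257, 260, 243, 220, 156, 139, 152, 210, 259, 255, 251, 243]
0.0598 0.093 [194, 220, 213, 178, 142, 119, 122, 146, 218, 217, 213, 208, 204]
0.0598 0.091 [191, 187, 166, 138, 94, 82, 95, 174, 183, 183, 187, 184, 176]
0.0598 0.089 [171, 168, 157, 121, 99, 92, 105, 147, 165, 167, 164, 169, 171]
-0.0598 0.095 [163, 158, 147, 136, 132, 127, 95, 107, 127, 133, 144, 136, 165]
-0.0598 0.093 [141, 132, 132, 128, 99, 75, 71, 81, 102, 123, 124, 125, 136]
-0.0598 0.091 [132, 133, 126, 118, 90, 59, 69, 97, 105, 117, 127, 132, 130]
-0.0598 0.089 [132, 132, 127, 99, 84, 82, 101, 114, 126, 133, 137, 128, 122]
```

Measured as aligned. I'll lift straight off and verify from higher up, where the parallax is smaller.

```bash
python3 -m inch '[[[0,0,-0.003],0],[[0,0,-0.01],0],[[0,0,-0.03],0],[[0,0,-0.04],0],[[0,0,-0.05],0],[[0,0,-0.05],0],[[0.02,0,0],0],[[0,0,0],0],[[0,0,0],0]]' | grep -E 'posi|wrist'; python3 - <<'E'
from m import *
c=calibration('wrist');s=get_state()
g=np.mean([grab_frame('wrist').astype(float) for _ in range(5)],0)
np.save('g.npy',g)
for y in(.0655,-.0655,):
    xs=np.arange(-.110,-.096,.0005)
    P=[[cv2.getRectSubPix(g.astype(np.float32).sum(2),(1,1),tuple(map(float,proj(c,[*tow([x,y+d]),.096]))))[0,0] for d in(-.003,-.0015,0,.0015,.003)] for x in xs]
    q=np.mean(P,1); w=np.clip(np.median(q)-q-30,0,None); print('line',y,(w*xs).sum()/w.sum()*1e3)
G=g.astype(np.float32)
for y in(.045,.03,-.03,-.045):
    for z in(.088,.090,.092):
        xs=np.arange(-.118,-.090,.0005)
        r=[]
        for x in xs:
            u=[cv2.getRectSubPix(G,(1,1),tuple(map(float,proj(c,[*tow([x,y+d]),z]))))[0,0] for d in np.arange(-.006,.007,.002)]
            u=np.mean(u,0); r.append(u[0]/(u[2]+5))
        d=-np.diff(r);i=d.argmax();w=np.clip(d,0,None);w[abs(np.arange(len(d))-i)>5]=0
        print('lid',y,z,((w*(xs[:-1]+.00025)).sum()/w.sum()*1e3).round(2),round(max(r),2),round(r[0],2))
E
```

```text
position: [0.5032, 0.13, 0.252]
wrist_force: [0.2, -0.2, -0.4]
line 0.0655 -104.20239460199346
line -0.0655 -104.84973481027829
lid 0.045 0.088 -91.9 3.33 1.91
lid 0.045 0.09 -91.32 3.33 1.88
lid 0.045 0.092 -113.14 3.33 1.88
lid 0.03 0.088 -116.62 3.35 1.96
lid 0.03 0.09 -115.76 3.32 1.91
lid 0.03 0.092 -115.03 3.29 1.89
lid -0.03 0.088 -100.44 3.38 1.93
lid -0.03 0.09 -100.22 3.4 1.94
lid -0.03 0.092 -99.73 3.38 1.94
lid -0.045 0.088 -100.13 3.44 1.91
lid -0.045 0.09 -99.53 3.42 1.93
lid -0.045 0.092 -98.97 3.42 1.94
```

```bash
python3 - <<'E'
from m import *
c=calibration('wrist');g=np.load('g.npy').astype(np.float32)
for y in(.05,.04,.02,0,-.02,-.04,-.05):
    r=[]
    for x in np.arange(-.118,-.088,.001):
        u=np.mean([cv2.getRectSubPix(g,(1,1),tuple(map(float,proj(c,[*tow([x,y+d]),.090]))))[0,0] for d in(-.004,-.002,0,.002,.004)],0)
        r.append(f'{u[0]:.0f}/{u[2]:.0f}')
    print(y,proj(c,[*tow([-.104,y]),.09]).round(0),*r)
E
```

```text
0.05 [217. 204.] 43/18 44/17 46/19 46/19 45/18 45/18 45/19 46/18 46/18 45/18 45/19 46/19 48/19 55/19 66/20 80/23 88/24 92/24 94/24 94/25 94/24 94/25 94/25 94/25 94/25 94/24 94/24 94/24 94/24 94/24
0.04 [225. 204.] 43/18 45/18 46/19 46/18 45/18 45/19 47/19 48/20 49/20 48/20 48/20 49/20 53/22 59/22 69/22 81/23 87/23 90/23 91/24 91/23 91/23 91/23 91/23 91/23 91/23 91/22 91/22 92/23 92/23 92/23
0.02 [242. 204.] 44/19 45/18 45/18 45/18 45/18 46/18 47/19 49/20 49/20 48/20 48/19 50/21 54/22 61/22 72/22 82/22 89/23 92/23 92/22 92/23 92/23 92/23 92/23 92/22 92/23 93/23 92/22 92/22 92/23 93/23
0 [258. 204.] 44/18 46/19 46/18 45/18 45/18 46/18 48/21 49/21 49/21 48/20 48/20 50/21 57/22 69/23 85/25 96/26 99/25 101/25 101/26 101/25 101/25 101/25 101/25 101/24 101/25 101/24 101/25 101/25 101/26 101/26
-0.02 [275. 204.] 44/17 46/19 46/20 46/19 46/18 48/20 49/22 49/20 48/19 48/19 50/21 51/21 57/22 68/23 83/24 93/25 96/25 97/25 97/25 98/25 97/24 97/25 97/25 98/25 97/24 97/24 97/24 97/24 97/24 97/24
-0.04 [291. 204.] 45/18 45/19 45/19 46/19 47/20 48/20 50/22 50/21 49/20 49/19 49/20 51/22 55/22 62/22 73/21 80/19 83/19 83/20 83/20 83/21 83/21 83/19 83/19 84/21 84/21 83/20 83/20 83/20 83/20 83/20
-0.05 [300. 204.] 45/18 46/19 46/20 47/20 48/20 50/21 51/21 51/20 51/21 51/21 51/21 52/20 55/21 63/22 76/22 83/22 86/21 86/20 86/21 87/23 87/22 87/22 87/22 87/22 87/22 86/21 86/20 86/20 86/21 87/23
```

From above, the lid edge averages -104.3 mm against the line at -104.5 mm, with the same skew, so it is within about 0.3 mm. The arm is clear of everything, so I'm handing in.

```bash
python3 -c "
from plant import *
print(get_state()['time_s'],sign_off())"
```

```text
the job is handed in; nothing more can be done
31.875 None
```

I set the garlic bulb down on the keeper's floor, then dragged the lid until its edge measured about 0.2 mm from the scribed line; force readings while pressing stayed near 13 N, nothing else was touched, and the job was handed in at 31.9 s.

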